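# Close up a row of glass blocks in the bonding jig

## Robot

A 6-joint arm with a two-finger parallel gripper is mounted at the origin on a cart in front of the work surface, level with it; the furniture and walls round the work are solid. World frame = base frame: x ahead of the robot, y to its left, z up, the work surface at z = 0. Lengths are in mm, angles in rad, forces in N, time in s.
With the tool pointing down it reaches from about 300 to 875 mm from the base axis. Payload 4.2 kg.
Tool frame: the origin (TCP) lies on the centre line of the jaws, within the pads' length; the fingertips stand 17 mm ahead of it and the grasp point (between the pads) lies 2 mm behind it (ctrl.tcp_to_tips is the distance from the TCP to the fingertips, in mm); z points along the fingers, y is the direction in which the jaws open and shut (so a half turn about z gives the same grasp; the last joint's range is limited). The gripper opens to 85 mm and grips with 20 to 120 N. Pads are 22 mm wide; open, the fingers measure 114 mm over their backs; the gripper's body (76 mm by 85 mm) begins 54 mm behind the grasp point. The pads swing forward as they close: fully open they stand 13 mm farther back than shut.
Start: joints at [1.194, 0.32, 1.565, -0, 1.257, -0.02], TCP at [200.838, 538.802, 216.138] pointing down, gripper open.
Joint ranges: [-3.11, 3.11], [-0.84, 2.01], [0.21, 2.61], [-1.34, 4.49], [0.05, 2.63], [-2.56, 2.56]. Speed limits (rad/s): [2.57, 2.57, 3.14, 3.14, 3.14, 3.14].

## Interface

Orientations are given as a rotation vector (axis times angle).
In Python, from cell import get_obs, viewer, ctrl gives the robot as it stands.
- The arm moves only by the tool apply_moves, never from a script. Its argument "steps" is a list that holds one entry, the list of rows, each a list of 7 numbers: the shift along the world's x, y, z in units of 0.4 m (1.0 is 0.4 m), then the turn, a rotation vector about the world's x, y, z in units of 90 degrees (1.0 is 90 degrees), then the closure, from -1 (fully open) to 1 (shut), so that 0 is half open. In form: [[[tx, ty, tz, wx, wy, wz, claw], ...]]. A call has 1 to 5 rows; each row is the pose to reach, as a shift and turn from the pose commanded when the call began; what a row does not reach only later rows make up. A row lasts 1/12 s, in which the tool goes at most 41.7 mm and 7.16 degrees, less where a joint would pass 70% of its speed; a pose out of reach is approached as far as the arm can. A call with a number of a shift or a turn outside -1 to 1 is refused whole. A call with a gripper value outside its range is refused whole. The fingers move at their own pace and stop on an object; the grip force is fixed at half the most. Time passes only in rows, so rows that repeat a pose let the fingers close. It gives the time, the measured TCP pose, the force and the opening at its end, in the units of the state.
- get_obs(): the state, without advancing time (a new reading comes with each control period).
- viewer.camera(name): name is "side" or "top" or "wrist"; returns a dict with "image" (480x640x3 uint8, red, green, blue), "mtx" (3x3 intrinsics, pixels), "view" (4x4, takes a point from world to camera coordinates); the wrist camera has in their place "tool_from_camera" (4x4, takes a point from camera to tool coordinates, whose origin is the TCP and whose axes are the flange's). Camera axes: x right, y down, z forward; pixel columns grow to the right and rows downward; lengths in mm; the calibration is good to about 2 mm. A picture is of the moment at which its call begins: read the wrist's pose just before it. There is no depth.
- ctrl.sign_off(): hands the job in, once; it reports no verdict.
The state is a dict: "clock": time; "qpos": joint angles; "joint_velocities": joint speeds; "tau": joint torques, N m; "position": TCP position; "eef_rot": TCP orientation; "wrist_force": force on the tool from outside, world axes, zero at the start; "wrist_torque": the same for the moment, N m; "opening": finger opening in mm.
Only numpy, scipy, OpenCV 4.12 (cv2) and the standard library are available. Lean on these libraries where they do the work, as an engineer would, in place of code of your own. Each camera call takes 0.05 s, during which the arm holds its last target. There are 200 camera calls.

## Task

The four tinted glass blocks lie in a touching row in the wooden bonding jig, short of its end stop. Without gripping or lifting anything, push the row from its free end along the channel, as one train with no gaps opening, until the first block is fully home against the stop; then swing the dark wooden turn-button on the jig's front fence all the way across the channel, square behind the last block, and back away. Leave the other things on the bench where they are.

Things in the scene. Friction and masses are not known exactly. Their poses are not given: they have to be found in the camera images.
- jig: Wooden bonding jig screwed to the bench, 116 x 304 mm; origin at the centre of its underside, on the bench; x points away from the robot, y along the channel towards the end stop (the robot's left; yaw varies 0.22 rad either way), z up. Fences along the channel, 20 mm wide in front, 16 mm behind, tops at jig z = 19 mm. Stop block 26 mm thick, its top at z = 32 mm.
- channel (a point): Middle of the channel's white floor: jig x = 0, y = -17.5 mm, z = 9 mm. The channel is 48 mm wide (4 mm wider than a block) and runs from its open end at jig y = -150 mm to the stop's face at y = +115 mm. Blocks in it have their tops at z = 35 mm, 16 mm above the fences, so they can be pushed above the fences.
- stop (a point): Middle of the end stop's face that the first block must meet: jig x = 0, y = 115 mm, z = 22 mm.
- row_end (a point): Where the free end of the row is when the row is home: jig x = 0, y = -29 mm, z = 22 mm (mid-height of a block). The middles of the blocks are then at jig y = 97, 61, 25 and -11 mm. At the start the row is 45 to 85 mm short of this.
- button (a joint): Angle of the turn-button on the front fence (rad). 0: points along the fence away from the stop (jig -y), clear of the channel; positive swings its free end over the channel (towards jig +x); 1.571 (limit): straight across, 1.5 mm behind a row that is home. Lower limit -0.7, out towards the robot; starts at -0.45 to 0. Snug screw (0.03 N m): stays where left, about 1 N at the tip moves it.
- button_pivot (a point): Axis of the turn-button's screw: jig x = -34 mm, y = -37.5 mm, z = 27 mm (mid-height of the button).
- button_tip (a point): Centre of the turn-button's rounded free end, 43 mm from the pivot, at mid-height. The button is a dark wooden bar 14 mm wide and 14 mm high (jig z = 20 to 34 mm), with ends of 7 mm radius, so it reaches 50 mm from the pivot.
- glass_amber: Tinted slab-glass block, one of four equal ones (amber, green, blue, ruby): 44 (own x, across the channel) x 36 (own y, along it) x 26 mm high, 0.07 to 0.13 kg, rounded edges; origin at the centre of its underside; own axes parallel to the jig's at the start. The row's blocks touch (gaps under 0.5 mm); the order of the colours varies.
- glass_green: As the amber block, but green: 44 x 36 x 26 mm, origin at the centre of its underside, own axes parallel to the jig's at the start.
- glass_blue: As the amber block, but blue: 44 x 36 x 26 mm, origin at the centre of its underside, own axes parallel to the jig's at the start.
- glass_ruby: As the amber block, but ruby: 44 x 36 x 26 mm, origin at the centre of its underside, own axes parallel to the jig's at the start.
- running_pliers: Bystander, leave it alone: red-handled pliers; origin under its middle.
- awl: Bystander, leave it alone: wooden-handled awl; origin under its middle.
- marker_a: Bystander, leave it alone: marker pen; origin under its middle.
- pencil_a: Bystander, leave it alone: red pencil; origin under its middle.
- glass_nugget3: Bystander, leave it alone: blue glass nugget; origin under its middle.
- solder_spool: Bystander, leave it alone: solder spool; origin under its middle.
- flux_bottle: Bystander, leave it alone: flux bottle; origin under its middle.
- iron_stand: Bystander, leave it alone: iron stand; origin under its middle.
Not all that is in view belongs to the job. What is shaped like the glass_blue but pink is not meant.

How it is judged (in metres and radians):
On the way:
1. the row is home against the stop while the turn-button is still open (y of each of glass_amber, glass_green, glass_blue, glass_ruby in the frame of jig above -0.015 m and value of joint button below 0.6 rad), for 0.2 s.
At the end, for the whole second after the job is handed in: All four blocks stand at rest, flat in the channel (within 6 mm of its centre line), their row home against the stop with no more than 4 mm of play in all (every block's origin at jig y above -15 mm), and the turn-button is swung across the channel to at least 1.42 rad; the robot touches nothing (y of each of glass_amber, glass_green, glass_blue, glass_ruby in the frame of jig above -0.015 m and x of glass_amber in the frame of jig between -0.006 and 0.006 m and z of each of glass_amber, glass_green, glass_blue, glass_ruby in the frame of jig below 0.012 m and angle between each of glass_amber, glass_green, glass_blue, glass_ruby's own z axis and vertical below 0.08 rad and x of glass_green in the frame of jig between -0.006 and 0.006 m and x of glass_blue in the frame of jig between -0.006 and 0.006 m and x of glass_ruby in the frame of jig between -0.006 and 0.006 m and value of joint button above 1.42 rad and linear speed of each of glass_amber, glass_green, glass_blue, glass_ruby below 0.01 m/s).
It fails at once if a glass block is lifted more than 8 mm off the channel floor or tipped more than 0.3 rad (z of any of glass_amber, glass_green, glass_blue, glass_ruby in the frame of jig above 0.017 m or angle between any of glass_amber, glass_green, glass_blue, glass_ruby's own z axis and vertical above 0.3 rad).
It fails at once if the row is pulled apart: gaps of more than 10 mm in all (distance between any of glass_green, glass_blue, glass_ruby and glass_amber above 0.118 m or distance between any of glass_blue, glass_ruby and glass_green above 0.118 m or distance between glass_ruby and glass_blue above 0.118 m).
It fails at once if another thing on the bench is moved by more than 15 mm (distance of any of running_pliers, awl, marker_a, pencil_a, glass_nugget3, solder_spool, flux_bottle, iron_stand from where it was at the start of the episode above 0.015 m).
It also fails if it takes over 45 s, if anything falls off the work surface, if the arm or the gripper's body presses on something with over 40 N, if the wrist force passes 120 N, or if a joint passes its speed limit or range.

## Working session

There is one attempt and no reset: what is moved stays moved. The work goes in short steps, Python scripts to look and compute and a tool call to move; the robot and the scene stay as the last step left them, time stands still between calls to the robot, and variables do not carry over. Pictures are saved under pics/ and viewed, about 8 in all and at most 12, crops included, and the job is handed in when it is done.

Besides the shell and the picture viewer there is one more tool, called after "Request:" by a JSON object that holds its "api" and its "payload". apply_moves: Moves the arm, as the interface text tells. Its arguments: {"type":"object","properties":{"steps":{"type":"array"}},"required":["steps"]}

```bash
mkdir -p pics
python3 - <<'E'
from cell import get_obs, viewer, ctrl
import cv2,pickle
o=get_obs();print(o['clock'],o['position'],o['eef_rot'],o['opening'],ctrl.tcp_to_tips)
d={}
for n in('top','side'):
    c=viewer.camera(n);d[n]=c;cv2.imwrite(f'pics/{n}1.png',c['image'][:,:,::-1]);print(n,c['mtx'],c['view'])
pickle.dump(d,open('c.pkl','wb'))
E
```

```text
0.0 [200.63475393 538.32638532 215.27473794] [-5.57379816e-01 -3.09140891e+00  2.73365964e-03] 84.95017683938227 17.0
top [[510.65545559   0.         315.10721757]
 [  0.         510.65545559 243.64518536]
 [  0.           0.           1.        ]] [[ 1.95976222e-02 -9.99797722e-01 -4.52200536e-03 -5.63444622e+01]
 [-9.92936394e-01 -1.89333711e-02 -1.17127473e-01  5.03782921e+02]
 [ 1.17018164e-01  6.78548366e-03 -9.93106594e-01  1.02074432e+03]
 [ 0.00000000e+00  0.00000000e+00  0.00000000e+00  1.00000000e+00]]
side [[495.66631663   0.         323.85284089]
 [  0.         495.66631663 233.71227485]
 [  0.           0.           1.        ]] [[ 8.72646669e-01 -4.88329535e-01 -4.69629881e-03 -4.34937341e+02]
 [-2.53680182e-01 -4.45068145e-01 -8.58813549e-01  1.69228575e+02]
 [ 4.17293848e-01  7.50632141e-01 -5.12266760e-01  1.02843862e+03]
 [ 0.00000000e+00  0.00000000e+00  0.00000000e+00  1.00000000e+00]]
```

View pics/top1.png

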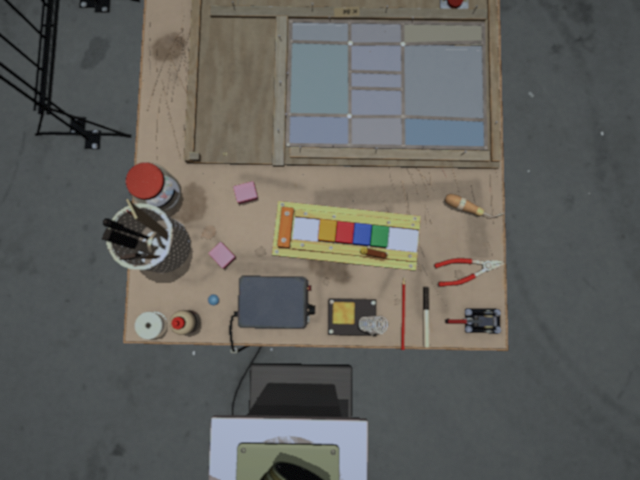

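View pics/side1.png

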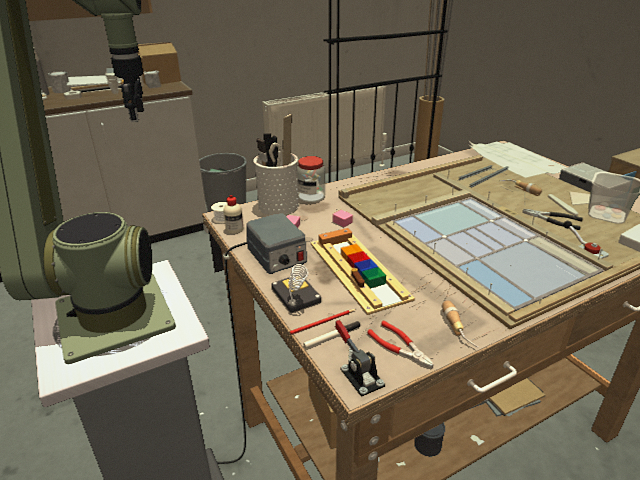

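The top view shows the jig at about (273–419, 203–269), with the stop at the left and the free end (green block) at about (388,237). The turn-button is at about (373,253). I'll zoom in next.

Run:
```python
import cv2,pickle,numpy as np
d=pickle.load(open('c.pkl','rb'))
im=d['top']['image'][:,:,::-1]
cv2.imwrite('pics/top2.png',cv2.resize(im[195:279,268:428],None,fx=5,fy=5,interpolation=cv2.INTER_CUBIC))
```

```text
(no output)
```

View pics/top2.png

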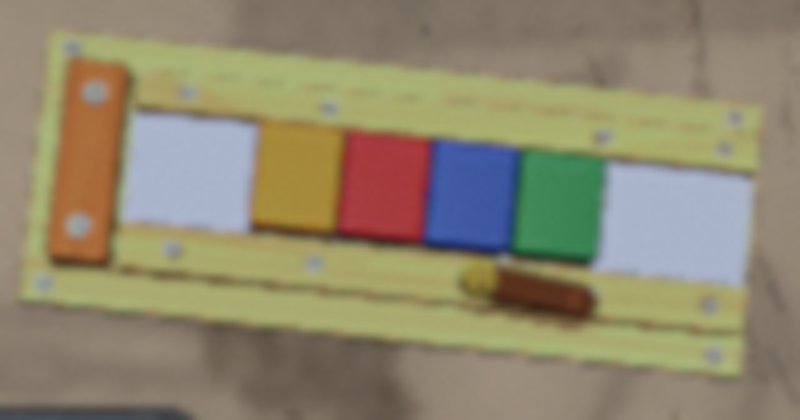

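The crop shows the jig corners at (52,32), (762,105), (742,375) and (22,300). The green free end's top edge runs (607,158)–(598,258), the button pivot is at (480,278) and its tip at (592,302).

```bash
cat > h.py <<'E'
import cv2,pickle,numpy as np
from scipy.optimize import least_squares
def proj(c,P):
    q=np.atleast_2d(P)@c['view'][:3,:3].T+c['view'][:3,3]; q=q@np.asarray(c['mtx']).T; return q[:,:2]/q[:,2:]
def unproj(c,uv,z):
    R=np.array(c['view'])[:3,:3];t=np.array(c['view'])[:3,3]
    o=-R.T@t; r=R.T@np.linalg.solve(np.array(c['mtx']),[*uv,1]); return o+r*(z-o[2])/r[2]
def jw(p,J):
    x,y,a=p;J=np.atleast_2d(J).astype(float);c,s=np.cos(a),np.sin(a)
    return np.c_[x+c*J[:,0]-s*J[:,1],y+s*J[:,0]+c*J[:,1],J[:,2]]
def wj(p,w):
    x,y,a=p;c,s=np.cos(a),np.sin(a);d=np.array(w)[:2]-[x,y];return np.array([c*d[0]+s*d[1],-s*d[0]+c*d[1]])
E
python3 - <<'E'
from h import *
c=pickle.load(open('c.pkl','rb'))['top']
f=lambda a:(np.array(a,float)+.5)/5-.5+[268,195]
uv=f([(52,32),(762,105),(742,375),(22,300),(480,278)])
J=[(58,152,9),(58,-152,9),(-58,-152,9),(-58,152,9),(-34,-37.5,34)]
r=least_squares(lambda p:(proj(c,jw(p,J))-uv).ravel(),[480,-50,0.1])
p=r.x;print(p,r.fun.reshape(-1,2).round(2));np.save('p.npy',p)
for n,q,z in[('greenR far',(607,158),35),('greenR near',(598,258),35),('amberL far',(258,122),35),('tip end',(592,302),34),('pivot',(480,278),34)]:
    w=unproj(c,f(q),z);print(n,w.round(1),wj(p,w).round(1))
E
```

```text
[ 5.27344103e+02 -1.11651989e+02 -8.36766812e-02] [[-0.47 -0.56]
 [ 0.72 -0.68]
 [ 0.32 -0.02]
 [-0.66  0.06]
 [ 0.09  1.13]]
greenR far [ 543.1 -197.6   35. ] [ 22.9 -84.3]
greenR near [ 501.7 -194.    35. ] [-18.7 -84.2]
amberL far [555.3 -54.1  35. ] [23.1 59.7]
tip end [ 483.7 -191.8   34. ] [-36.8 -83.5]
pivot [ 492.6 -146.    34. ] [-31.7 -37.1]
```

Request:
{"api": "apply_moves", "payload": {"steps": [[[0.04, -0.09, 0, 0, 0, -0.06, 1], [0.08, -0.18, 0, 0, 0, -0.12, 1], [0.12, -0.27, 0, 0, 0, -0.18, 1], [0.16, -0.36, 0, 0, 0, -0.24, 1], [0.2, -0.45, 0, 0, 0, -0.3, 1]]]}}

```text
clock: 0.52
position: [280.9, 356.9, 215.7]
eef_rot: [-1.269, -2.874, 0.001]
wrist_force: [0.4, -0.2, 0.5]
opening: 25.4
```

Request:
{"api": "apply_moves", "payload": {"steps": [[[0.04, -0.09, 0, 0, 0, -0.06, 1], [0.08, -0.18, 0, 0, 0, -0.12, 1], [0.12, -0.27, 0, 0, 0, -0.18, 1], [0.16, -0.36, 0, 0, 0, -0.24, 1], [0.2, -0.45, 0, 0, 0, -0.3, 1]]]}}

```text
clock: 0.93
position: [360.9, 176.9, 216.0]
eef_rot: [1.906, 2.498, -0.0]
wrist_force: [0.9, 0.9, -0.8]
opening: -0.0
```

Request:
{"api": "apply_moves", "payload": {"steps": [[[0.04, -0.09, 0, 0, 0, -0.06, 1], [0.08, -0.18, 0, 0, 0, -0.12, 1], [0.12, -0.27, 0, 0, 0, -0.18, 1], [0.16, -0.36, 0, 0, 0, -0.227, 1], [0.2, -0.45, 0, 0, 0, -0.227, 1]]]}}

```text
clock: 1.35
position: [440.9, -3.2, 216.0]
eef_rot: [-2.317, -2.121, -0.0]
wrist_force: [0.4, 1.5, -0.2]
opening: 0.4
```

Request:
{"api": "apply_moves", "payload": {"steps": [[[0.04, -0.09, 0, 0, 0, 0, 1], [0.08, -0.18, -0.03, 0, 0, 0, 1], [0.12, -0.27, -0.08, 0, 0, 0, 1], [0.16, -0.36, -0.13, 0, 0, 0, 1], [0.2, -0.56, -0.2, 0, 0, 0, 1]]]}}

```text
clock: 1.77
position: [511.6, -180.9, 150.7]
eef_rot: [-2.313, -2.124, -0.0]
wrist_force: [0.8, 1.4, -0.5]
opening: 0.2
```

Run:
```python
from cell import get_obs, viewer, ctrl
from h import *
from scipy.spatial.transform import Rotation as R
p=np.load('p.npy');p[0]+=2;np.save('p.npy',p)
o=get_obs();print(o['clock'],o['position'],o['eef_rot'],o['opening'],o['qpos'],o['wrist_force'])
r=R.from_rotvec(o['eef_rot']).as_matrix();print(r.round(3),wj(p,o['position']))
c=viewer.camera('top');cv2.imwrite('pics/t3.png',c['image'][180:300,260:460,::-1].repeat(4,0).repeat(4,1))
c=viewer.camera('wrist');cv2.imwrite('pics/w3.png',c['image'][:,:,::-1])
```

```text
1.7667 [ 511.63465662 -180.8938596   150.71731199] [-2.31266856e+00 -2.12426924e+00 -7.83553483e-05] 0.19642592268544434 [-3.61444311e-01  3.20472406e-01  1.73826591e+00  7.50871006e-04
  1.08406176e+00 -2.76923779e-01] [ 0.75918709  1.36669575 -0.4704628 ]
[[ 0.085  0.996 -0.001]
 [ 0.996 -0.085  0.001]
 [ 0.001 -0.001 -1.   ]] [-11.86031266 -70.47974255]
```

View pics/w3.png

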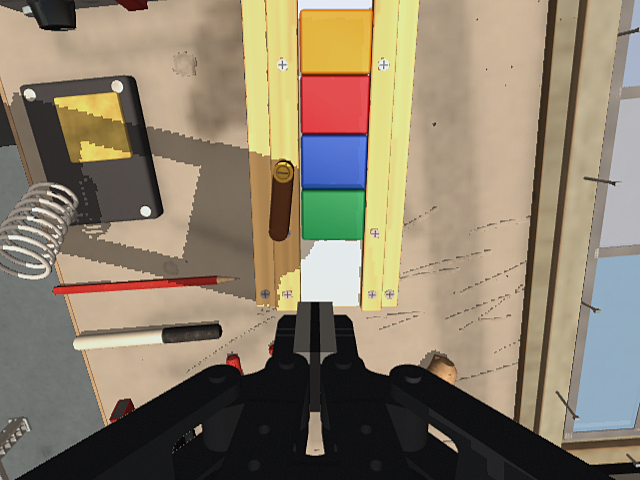

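The wrist view shows the row clearly. The green free edge runs (302,241)–(364,239), the button screw is at (283,172) and the tip end at (276,240). The channel's open-end floor corners are about (300,303) and (360,305), and the amber/ruby joint runs (301,75)–(371,75).

Run:
```python
from cell import get_obs, viewer, ctrl
from h import *
from scipy.spatial.transform import Rotation as R
p=np.load('p.npy')
o=get_obs();c=viewer.camera('wrist')
T=np.eye(4);T[:3,:3]=R.from_rotvec(o['eef_rot']).as_matrix();T[:3,3]=o['position']
c['view']=np.linalg.inv(T@c['tool_from_camera'])
for n,q,z in[('green L',(302,241),35),('green R',(364,239),35),('amb/ruby L',(301,75),35),('amb/ruby R',(371,75),35),('screw',(283,172),34),('tip',(276,240),34),('floor L',(300,303),9),('floor R',(360,305),9),('amber far R',(373,10),35),('amber far L',(301,10),35)]:
    w=unproj(c,q,z);print(n,w.round(1),wj(p,w).round(1))
```

```text
green L [ 499.7 -190.2   35. ] [-23.  -80.7]
green R [ 543.4 -192.6   35. ] [ 20.8 -79.5]
amb/ruby L [509.8 -81.9  35. ] [-21.9  28. ]
amb/ruby R [553.2 -85.8  35. ] [21.6 27.8]
screw [ 491.7 -140.8   34. ] [-35.  -32.2]
tip [ 481.3 -188.1   34. ] [-41.5 -80.2]
floor L [ 491.1 -251.4    9. ] [ -26.5 -142.5]
floor R [ 539.7 -257.5    9. ] [  22.5 -144.5]
amber far R [556.1 -50.1  35. ] [21.5 63.6]
amber far L [513.4 -46.2  35. ] [-21.3  63.9]
```

Request:
{"api": "apply_moves", "payload": {"steps": [[[0.018, -0.12, 0, 0, 0, 0, 1], [0.018, -0.12, 0, 0, 0, 0, 1], [0.018, -0.12, 0, 0, 0, 0, 1]]]}}

```text
clock: 2.17
position: [518.7, -228.4, 152.9]
eef_rot: [2.315, 2.123, 0.001]
wrist_force: [0.7, -0.2, 0.4]
opening: -0.2
```

Request:
{"api": "apply_moves", "payload": {"steps": [[[0, 0, -0.1, 0, 0, 0, 1], [0, 0, -0.2, 0, 0, 0, 1], [0, 0, -0.26, 0, 0, 0, 1], [0, 0, -0.3, 0, 0, 0, 1], [0, 0, -0.3, 0, 0, 0, 1]]]}}

```text
clock: 2.58
position: [515.5, -224.4, 29.5]
eef_rot: [-2.307, -2.121, 0.004]
wrist_force: [-0.5, 0.1, -0.4]
opening: -0.0
```

Run:
```python
from cell import get_obs, viewer, ctrl
import cv2
c=viewer.camera('side');cv2.imwrite('pics/s4.png',cv2.resize(c['image'][200:350,260:460,::-1],None,fx=4,fy=4,interpolation=2))
o=get_obs();print(o['position'],o['wrist_force'])
```

```text
[ 517.09325125 -225.29612462   31.6190209 ] [0.11128901 1.12047443 1.49147954]
```

View pics/s4.png

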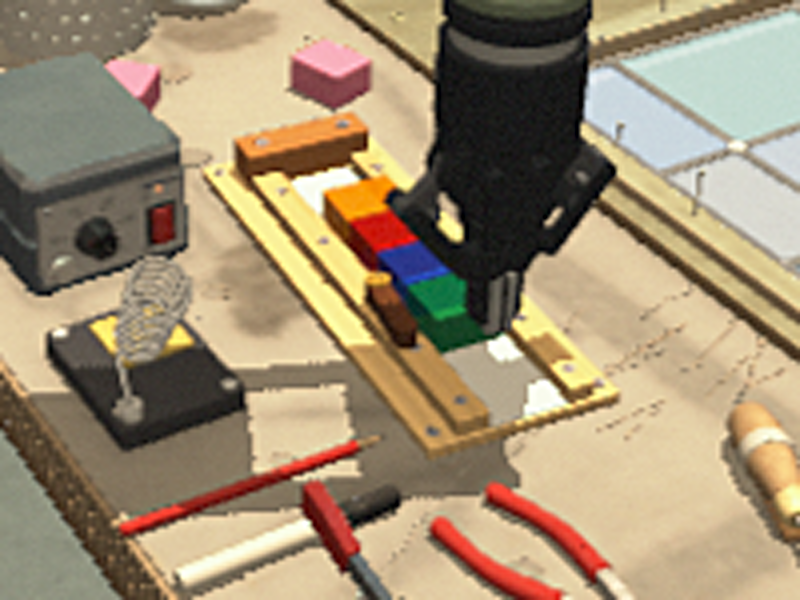

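Request:
{"api": "apply_moves", "payload": {"steps": [[[0.001, 0.0125, 0, 0, 0, 0, 1], [0.002, 0.025, 0, 0, 0, 0, 1], [0.003, 0.035, 0, 0, 0, 0, 1], [0.004, 0.044, 0, 0, 0, 0, 1], [0.0043, 0.052, 0, 0, 0, 0, 1]]]}}

```text
clock: 3.05
position: [520.6, -206.2, 33.5]
eef_rot: [2.312, 2.124, 0.001]
wrist_force: [-0.2, -0.0, 0.1]
opening: -0.1
```

Request:
{"api": "apply_moves", "payload": {"steps": [[[0.0008, 0.01, 0, 0, 0, 0, 1], [0.0016, 0.02, 0, 0, 0, 0, 1], [0.0024, 0.03, 0, 0, 0, 0, 1], [0.0032, 0.04, 0, 0, 0, 0, 1], [0.004, 0.05, 0, 0, 0, 0, 1]]]}}

```text
clock: 3.47
position: [521.7, -186.4, 32.5]
eef_rot: [-2.314, -2.125, 0.0]
wrist_force: [-0.1, -0.2, 0.4]
opening: 0.1
```

Request:
{"api": "apply_moves", "payload": {"steps": [[[0.0008, 0.01, 0, 0, 0, 0, 1], [0.0016, 0.02, 0, 0, 0, 0, 1], [0.0024, 0.03, 0, 0, 0, 0, 1], [0.0032, 0.04, 0, 0, 0, 0, 1], [0.004, 0.05, 0, 0, 0, 0, 1]]]}}

```text
clock: 3.88
position: [523.3, -166.3, 32.6]
eef_rot: [2.314, 2.125, 0.0]
wrist_force: [-0.6, -0.8, 0.6]
opening: 0.1
```

Request:
{"api": "apply_moves", "payload": {"steps": [[[0.0008, 0.008, 0, 0, 0, 0, 1], [0.0014, 0.016, 0, 0, 0, 0, 1], [0.002, 0.022, 0, 0, 0, 0, 1], [0.0024, 0.026, 0, 0, 0, 0, 1], [0.0028, 0.03, 0, 0, 0, 0, 1]]]}}

```text
clock: 4.3
position: [524.5, -154.6, 32.6]
eef_rot: [2.314, 2.125, 0.0]
wrist_force: [-0.2, 0.6, 0.4]
opening: -0.2
```

Run:
```python
from cell import get_obs, viewer, ctrl
import cv2
c=viewer.camera('top');cv2.imwrite('pics/t5.png',cv2.resize(c['image'][195:279,268:428,::-1],None,fx=5,fy=5,interpolation=2))
o=get_obs();print(o['position'],o['wrist_force'])
```

```text
[ 524.4443902  -154.38795695   32.57865967] [0.69637983 1.0332169  0.25919024]
```

View pics/t5.png

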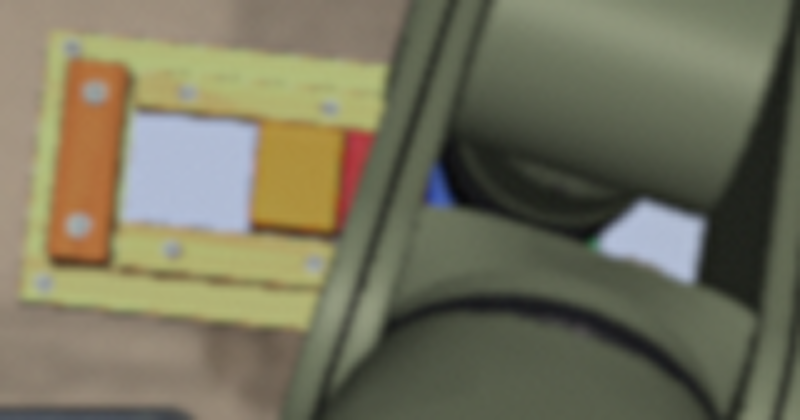

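The amber block hasn't moved, although the TCP should be well past the row's end. I need to see where the fingers really are.

Run:
```python
from cell import get_obs, viewer, ctrl
from h import *
o=get_obs();P=np.array(o['position'])
s=viewer.camera('side');w=viewer.camera('wrist')
im=s['image'][:,:,::-1].copy()
for dz,col in((0,(0,255,255)),(-17,(255,0,255))):
    u=proj(s,P+[0,0,dz])[0];print(u);cv2.circle(im,tuple(int(v) for v in u.round()),1,col,-1)
a=cv2.resize(im[200:350,280:480],(400,300),interpolation=2)
b=cv2.resize(w['image'][:,:,::-1],(400,300))
cv2.imwrite('pics/s6.png',np.hstack([a,b]))
print(o['position'],o['qpos'],w['tool_from_camera'].round(2))
```

```text
[367.41018505 267.91623324]
[367.10776121 274.09272646]
[ 524.4443902  -154.38795695   32.57865967] [-3.07420372e-01  4.57306106e-01  1.87231488e+00  1.96441103e-04
  8.11907938e-01 -2.22616645e-01] [[   0.     -0.95   -0.31   81.68]
 [   1.      0.      0.     -1.09]
 [  -0.     -0.31    0.95 -157.34]
 [   0.      0.      0.      1.  ]]
```

View pics/s6.png

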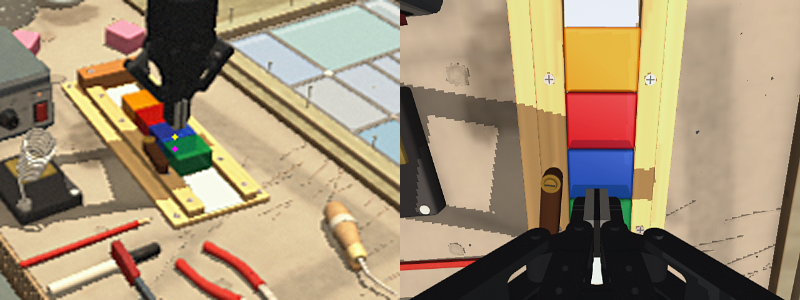

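The fingers are riding above the green and blue blocks: the visible tip is at side px ~(370,264), above the projected TCP at (367,268). I'll check the tip offset against both cameras.

Run:
```python
from cell import get_obs, viewer, ctrl
from h import *
p=np.load('p.npy')
s=pickle.load(open('c.pkl','rb'))['side']
print('green end corners top/floor in side',proj(s,jw(p,[(22,-82,35),(-22,-82,35),(-22,-82,9),(-58,-152,0),(58,-152,0)])).round(1))
o=get_obs();P=np.array(o['position'])
for z in(15,32,43,50,60):print(z,proj(s,[P[0],P[1],z]).round(1))
w=viewer.camera('wrist');w['view']=np.linalg.inv(w['tool_from_camera'])
print('wrist',[proj(w,[0,0,z]).round(0).tolist() for z in(17,0,-10,-20)], [proj(w,[11,0,z]).round(0).tolist() for z in(17,0,-10,-20)])
im=viewer.camera('side')['image'][:,:,::-1]
cv2.imwrite('pics/s7.png',cv2.resize(im[225:315,320:440],None,fx=6,fy=6,interpolation=2))
```

```text
green end corners top/floor in side [[385.3 273.7]
 [367.7 278.6]
 [367.3 288.2]
 [368.1 314.8]
 [415.5 300. ]]
15 [[367.2 274.4]]
32 [[367.5 268.2]]
43 [[367.7 264.2]]
50 [[367.8 261.6]]
60 [[368.  257.8]]
wrist [[[317.0, 290.0]], [[317.0, 307.0]], [[317.0, 319.0]], [[317.0, 331.0]]] [[[317.0, 269.0]], [[317.0, 284.0]], [[317.0, 294.0]], [[317.0, 306.0]]]
```

View pics/s7.png

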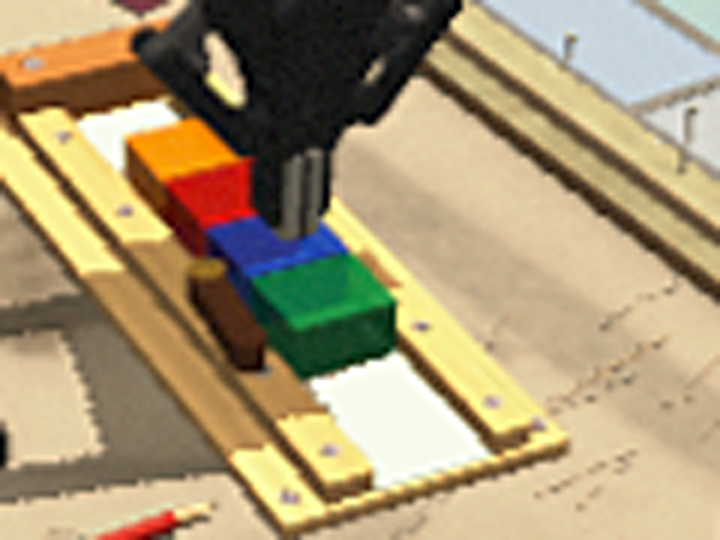

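Both cameras agree that the tips really sit about 10 mm behind the TCP (z ≈ 43) rather than 17 mm ahead, so the fingers passed over the blocks without touching. I'll back out, then go lower while watching the force.

Request:
{"api": "apply_moves", "payload": {"steps": [[[0, 0, 0.05, 0, 0, 0, 1], [-0.005, -0.06, 0.05, 0, 0, 0, 1], [-0.011, -0.13, 0.05, 0, 0, 0, 1], [-0.0157, -0.187, 0.05, 0, 0, 0, 1], [-0.0157, -0.187, 0.02, 0, 0, 0, 1]]]}}

```text
clock: 4.97
position: [520.0, -234.2, 42.7]
eef_rot: [2.311, 2.117, 0.003]
wrist_force: [0.3, -1.4, 0.5]
opening: -0.1
```

Request:
{"api": "apply_moves", "payload": {"steps": [[[0, 0, -0.03, 0, 0, 0, 1], [0, 0, -0.045, 0, 0, 0, 1], [0, 0, -0.055, 0, 0, 0, 1], [0, 0, -0.06, 0, 0, 0, 1], [0, 0, -0.06, 0, 0, 0, 1]]]}}

```text
clock: 5.38
position: [518.1, -229.3, 16.4]
eef_rot: [-2.313, -2.125, 0.0]
wrist_force: [-0.8, -0.3, 0.0]
opening: -0.3
```

Run:
```python
from cell import get_obs, viewer, ctrl
from h import *
o=get_obs();print(o['position'],o['wrist_force'],wj(np.load('p.npy'),o['position']))
im=viewer.camera('side')['image'][:,:,::-1];w=viewer.camera('wrist')['image'][:,:,::-1]
cv2.imwrite('pics/s8.png',np.hstack([cv2.resize(im[235:335,330:463],(400,300),interpolation=2),cv2.resize(w,(400,300))]))
```

```text
[ 518.109096   -229.30865093   16.37906685] [-0.83503034 -0.31467531  0.03201142] [  -1.36206326 -118.18401012]
```

View pics/s8.png

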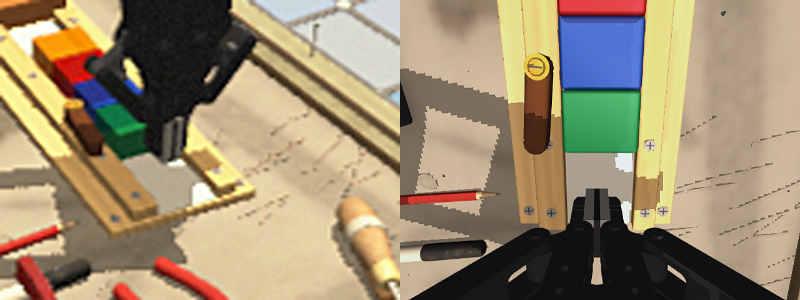

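TCP is at 16 mm with no contact and the visible tip is at about z 26, at side px (388,288), so the offset holds. I'll go another 10 mm down and push.

Request:
{"api": "apply_moves", "payload": {"steps": [[[0, 0, -0.01, 0, 0, 0, 1], [0, 0, -0.02, 0, 0, 0, 1], [0, 0, -0.025, 0, 0, 0, 1], [0, 0, -0.025, 0, 0, 0, 1]]]}}

```text
clock: 5.82
position: [517.7, -229.3, 6.0]
eef_rot: [-2.313, -2.124, 0.001]
wrist_force: [1.0, -0.2, -0.1]
opening: 0.0
```

Request:
{"api": "apply_moves", "payload": {"steps": [[[0.001, 0.0125, 0, 0, 0, 0, 1], [0.002, 0.023, 0, 0, 0, 0, 1], [0.003, 0.033, 0, 0, 0, 0, 1], [0.004, 0.043, 0, 0, 0, 0, 1], [0.0045, 0.053, 0, 0, 0, 0, 1]]]}}

```text
clock: 6.23
position: [520.0, -207.8, 6.7]
eef_rot: [2.313, 2.125, 0.0]
wrist_force: [0.2, 0.8, 0.1]
opening: -0.1
```

Request:
{"api": "apply_moves", "payload": {"steps": [[[0.0008, 0.008, 0, 0, 0, 0, 1], [0.0014, 0.016, 0, 0, 0, 0, 1], [0.002, 0.024, 0, 0, 0, 0, 1], [0.0026, 0.032, 0, 0, 0, 0, 1], [0.0032, 0.04, 0, 0, 0, 0, 1]]]}}

```text
clock: 6.65
position: [521.4, -192.3, 6.7]
eef_rot: [2.313, 2.125, 0.0]
wrist_force: [0.1, -3.1, 0.8]
opening: -0.2
```

Run:
```python
from cell import get_obs, viewer, ctrl
from h import *
o=get_obs();print(o['position'],o['wrist_force'],wj(np.load('p.npy'),o['position']))
im=viewer.camera('side')['image'][:,:,::-1];w=viewer.camera('wrist')['image'][:,:,::-1]
cv2.imwrite('pics/s9.png',np.hstack([cv2.resize(im[235:335,330:463],(400,300),interpolation=2),cv2.resize(w,(400,300))]))
```

```text
[ 521.36471866 -192.30231381    6.68479896] [ 0.06347676 -3.14085772  0.75178583] [ -1.21078669 -81.03505076]
```

View pics/s9.png

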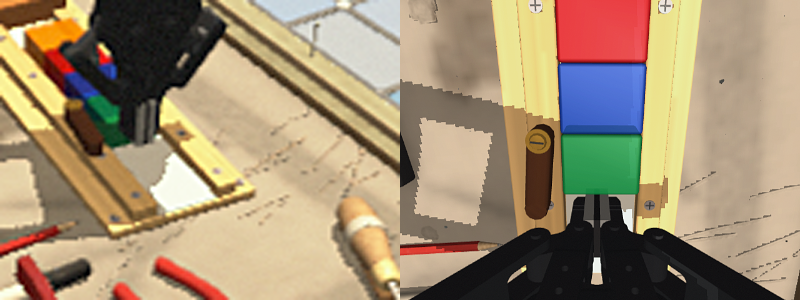

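Contact is made: about 3 N, the row is still touching, and the green end is about 32 mm short of the screw in y. That leaves about 41 mm to go.

Request:
{"api": "apply_moves", "payload": {"steps": [[[0.001, 0.01, 0, 0, 0, 0, 1], [0.002, 0.02, 0, 0, 0, 0, 1], [0.003, 0.03, 0, 0, 0, 0, 1], [0.0035, 0.04, 0, 0, 0, 0, 1], [0.004, 0.048, 0, 0, 0, 0, 1]]]}}

```text
clock: 7.17
position: [522.8, -172.7, 6.6]
eef_rot: [2.314, 2.125, 0.0]
wrist_force: [-0.8, -2.6, 1.1]
opening: -0.3
```

Request:
{"api": "apply_moves", "payload": {"steps": [[[0.0008, 0.008, 0, 0, 0, 0, 1], [0.0014, 0.016, 0, 0, 0, 0, 1], [0.002, 0.024, 0, 0, 0, 0, 1], [0.0024, 0.03, 0, 0, 0, 0, 1], [0.0028, 0.035, 0, 0, 0, 0, 1]]]}}

```text
clock: 7.58
position: [523.9, -158.9, 6.6]
eef_rot: [2.314, 2.125, 0.0]
wrist_force: [-0.2, -2.7, 0.2]
opening: 0.3
```

Request:
{"api": "apply_moves", "payload": {"steps": [[[0.0004, 0.004, 0, 0, 0, 0, 1], [0.0006, 0.007, 0, 0, 0, 0, 1], [0.0008, 0.01, 0, 0, 0, 0, 1], [0.001, 0.013, 0, 0, 0, 0, 1]]]}}

```text
clock: 7.92
position: [524.4, -153.9, 6.6]
eef_rot: [2.314, 2.125, 0.0]
wrist_force: [-0.8, -2.4, 1.8]
opening: 0.0
```

Pushed 38 mm so far with steady sliding force. I'll feel for the stop next.

Request:
{"api": "apply_moves", "payload": {"steps": [[[0.0002, 0.003, 0, 0, 0, 0, 1], [0.0004, 0.006, 0, 0, 0, 0, 1], [0.0006, 0.008, 0, 0, 0, 0, 1], [0.0006, 0.008, 0, 0, 0, 0, 1]]]}}

```text
clock: 8.25
position: [524.6, -151.1, 6.6]
eef_rot: [2.313, 2.125, -0.001]
wrist_force: [-0.6, -5.4, 1.7]
opening: -0.2
```

Request:
{"api": "apply_moves", "payload": {"steps": [[[0.0002, 0.003, 0, 0, 0, 0, 1], [0.0003, 0.005, 0, 0, 0, 0, 1], [0.0003, 0.005, 0, 0, 0, 0, 1]]]}}

```text
clock: 8.5
position: [524.9, -151.1, 6.7]
eef_rot: [2.309, 2.125, -0.003]
wrist_force: [-1.7, -12.7, 0.4]
opening: 0.1
```

The row is home: the force rose to 12.7 N with no further motion. Next I'll back off, lift, and go round to the front side of the button.

Request:
{"api": "apply_moves", "payload": {"steps": [[[-0.001, -0.01, 0, 0, 0, 0, 1], [-0.004, -0.05, 0, 0, 0, 0, 1], [-0.0115, -0.137, 0, 0, 0, 0, 1], [-0.0115, -0.137, 0.06, 0, 0, 0, 1], [-0.0115, -0.137, 0.12, 0, 0, 0, 1]]]}}

```text
clock: 8.92
position: [518.6, -203.7, 53.5]
eef_rot: [-2.313, -2.118, 0.001]
wrist_force: [0.3, 0.8, 1.0]
opening: -0.0
```

Request:
{"api": "apply_moves", "payload": {"steps": [[[0, 0, 0.01, 0, 0, 0, 1], [-0.09, 0.02, 0.01, 0, 0, 0, 1], [-0.17, 0.039, 0.01, 0, 0, 0, 1], [-0.17, 0.039, 0.01, 0, 0, 0, 1], [-0.17, 0.039, 0.01, 0, 0, 0, 1]]]}}

```text
clock: 9.33
position: [449.9, -186.5, 58.0]
eef_rot: [-2.312, -2.123, 0.0]
wrist_force: [0.7, 0.2, -0.4]
opening: 0.1
```

Run:
```python
from cell import get_obs, viewer, ctrl
from h import *
o=get_obs();print(o['position'],o['wrist_force'],wj(np.load('p.npy'),o['position']))
w=viewer.camera('wrist');cv2.imwrite('pics/w10.png',w['image'][:,:,::-1])
```

```text
[ 449.94224371 -186.53648409   58.00857446] [ 0.74386248  0.23384881 -0.40031641] [-72.8652677  -81.25881869]
```

View pics/w10.png

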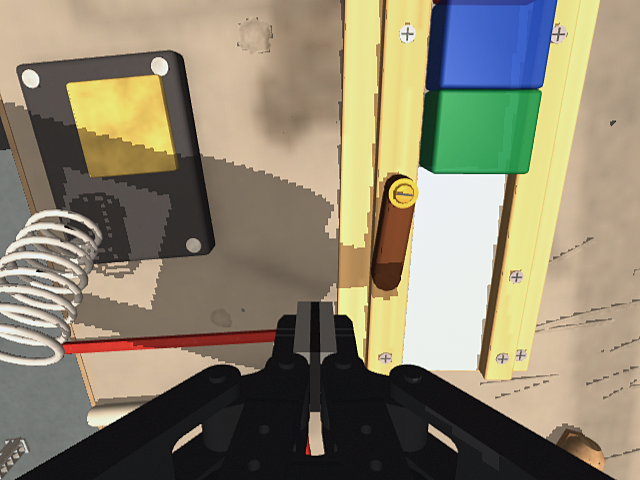

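The green end is about 8 mm past the screw towards the stop (rows 173 and 192, 84 px per 36 mm), which matches a home row. The button is still open. I'll lower beside it and swing it.

Request:
{"api": "apply_moves", "payload": {"steps": [[[0.0065, -0.0085, -0.04, 0, 0, 0, 1], [0.0065, -0.0085, -0.08, 0, 0, 0, 1], [0.0065, -0.0085, -0.1, 0, 0, 0, 1], [0.0065, -0.0085, -0.1075, 0, 0, 0, 1], [0.0065, -0.0085, -0.1075, 0, 0, 0, 1]]]}}

```text
clock: 9.8
position: [454.9, -191.1, 14.8]
eef_rot: [-2.313, -2.124, 0.001]
wrist_force: [-0.1, -0.4, -0.7]
opening: -0.1
```

Request:
{"api": "apply_moves", "payload": {"steps": [[[0.0135, -0.0006, 0, 0, 0, 0, 1], [0.027, -0.0012, 0, 0, 0, 0, 1], [0.0405, -0.0018, 0, 0, 0, 0, 1], [0.054, -0.0024, 0, 0, 0, 0, 1], [0.0675, -0.003, 0, 0, 0, 0, 1]]]}}

```text
clock: 10.22
position: [482.4, -192.7, 15.9]
eef_rot: [2.313, 2.125, 0.0]
wrist_force: [-0.9, -1.2, 0.2]
opening: 0.1
```

Request:
{"api": "apply_moves", "payload": {"steps": [[[0.009, 0.0025, 0, 0, 0, 0, 1], [0.018, 0.0055, 0, 0, 0, 0, 1], [0.027, 0.009, 0, 0, 0, 0, 1], [0.034, 0.012, 0, 0, 0, 0, 1]]]}}

```text
clock: 10.55
position: [495.7, -187.7, 15.6]
eef_rot: [2.313, 2.125, 0.0]
wrist_force: [-1.1, -1.9, -0.2]
opening: 0.2
```

Request:
{"api": "apply_moves", "payload": {"steps": [[[0.0075, 0.0055, 0, 0, 0, 0, 1], [0.0145, 0.0115, 0, 0, 0, 0, 1], [0.0215, 0.0175, 0, 0, 0, 0, 1], [0.0275, 0.024, 0, 0, 0, 0, 1]]]}}

```text
clock: 10.88
position: [506.8, -178.0, 15.7]
eef_rot: [2.313, 2.125, 0.001]
wrist_force: [-0.4, -1.8, -0.5]
opening: -0.2
```

Request:
{"api": "apply_moves", "payload": {"steps": [[[0.005, 0.009, 0, 0, 0, 0, 1], [0.0095, 0.018, 0, 0, 0, 0, 1], [0.013, 0.025, 0, 0, 0, 0, 1], [0.0148, 0.03, 0, 0, 0, 0, 1], [0.0148, 0.03, 0, 0, 0, 0, 1]]]}}

```text
clock: 11.3
position: [512.6, -165.7, 15.7]
eef_rot: [2.313, 2.125, 0.001]
wrist_force: [1.0, -1.5, -0.1]
opening: 0.3
```

Request:
{"api": "apply_moves", "payload": {"steps": [[[0.0002, 0.003, 0, 0, 0, 0, 1], [0.0004, 0.006, 0, 0, 0, 0, 1], [0.0004, 0.006, 0, 0, 0, 0, 1]]]}}

```text
clock: 11.55
position: [512.6, -165.0, 15.7]
eef_rot: [2.311, 2.125, -0.002]
wrist_force: [0.0, -6.8, -0.0]
opening: 0.1
```

Request:
{"api": "apply_moves", "payload": {"steps": [[[0.0002, 0.003, 0, 0, 0, 0, 1], [0.0002, 0.003, 0, 0, 0, 0, 1]]]}}

```text
clock: 11.72
position: [512.7, -164.6, 16.1]
eef_rot: [2.31, 2.125, -0.003]
wrist_force: [-1.0, -9.2, 2.3]
opening: -0.0
```

Request:
{"api": "apply_moves", "payload": {"steps": [[[-0.002, -0.03, 0, 0, 0, 0, 1], [-0.006, -0.1, 0, 0, 0, 0, 1], [-0.006, -0.12, 0.08, 0, 0, 0, 1], [-0.006, -0.12, 0.18, 0, 0, 0, 1], [-0.006, -0.12, 0.25, 0, 0, 0, 1]]]}}

```text
clock: 12.13
position: [509.7, -211.3, 117.4]
eef_rot: [-2.315, -2.122, -0.001]
wrist_force: [1.2, 0.3, 1.0]
opening: 0.1
```

Request:
{"api": "apply_moves", "payload": {"steps": [[[0, 0, 0.05, 0, 0, 0, 1], [0, 0, 0.05, 0, 0, 0, 1], [0, 0, 0.05, 0, 0, 0, 1]]]}}

```text
clock: 12.38
position: [509.9, -210.7, 136.2]
eef_rot: [2.314, 2.124, 0.002]
wrist_force: [-0.9, -0.2, -0.8]
opening: -0.0
```

Run:
```python
from cell import get_obs, viewer, ctrl
from h import *
o=get_obs();print(o['clock'],o['position'],o['wrist_force'])
w=viewer.camera('wrist');cv2.imwrite('pics/w11.png',w['image'][:,:,::-1])
```

```text
12.3833 [ 509.92697359 -210.66711893  136.20654666] [-0.92071585 -0.20167482 -0.79502605]
```

View pics/w11.png

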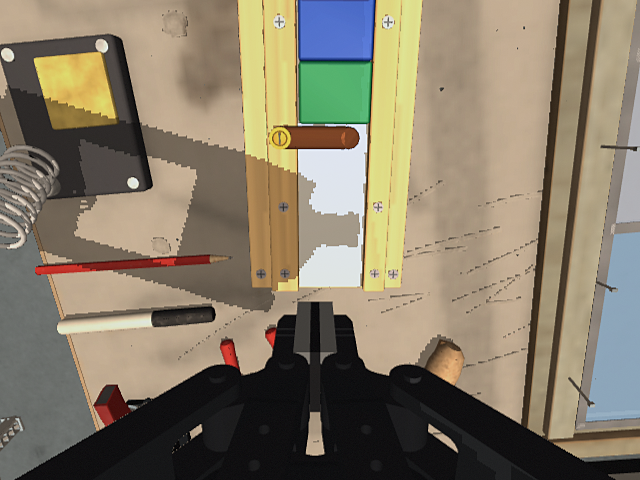

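The button lies square across the channel, from its screw at (281,138) to its end at (352,138), right behind the green block's edge at row 123. The arm is clear.

```bash
python3 -c "
from cell import ctrl
ctrl.sign_off()"
```

```text
the job is handed in; nothing more can be done
```

I pushed the row home against the stop, swung the turn-button across the channel behind the green block, backed away and handed the job in at about 12.4 s. Hand-in gave no verdict.

**Last checks:**
- **Row home:** the force rose from a steady 2.5–3 N while sliding to about 13 N, with no further motion. After backing off, the wrist picture put the row's end 8.1 mm past the screw towards the stop, against 8.5 mm nominal.
- **Button:** it stopped moving under 7–9 N at its limit. In the last picture it lies square across the channel, just behind the green block.
- **Not seen at the end:** only the blue and green blocks were in the last picture. I did not take a final view of amber and ruby at the stop. I saw no sign of any other thing on the bench being moved, but I did not measure them.

**What disagreed:**
- **Fingertip offset:** with the jaws shut, the fingertips sat about 10 mm behind the TCP in the pictures, not 17 mm ahead as stated. My first push therefore passed just above the blocks without touching them. I repeated it about 26 mm lower.
- **Jig position:** the top and wrist cameras differed by about 5 mm along the channel, so I relied on contact force and on distances from the screw.

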